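# Run the painting board out to the gauge and hold it

### The job

First turn the wooden turnbutton on the painting board lengthwise, so that its end lies over the edge of the framed panel and secures it. Then slide the board straight out along the riser, without lifting it or letting it tip, until its outer end is level with the pointer of the steel gauge. The board is then out of balance, so finish while still holding it flat on the riser there: do not let go, and leave the other things on the table alone.

Things in the scene. Friction and masses are not known exactly. Their poses are not given: they have to be found in the camera images.
- riser: Low wooden bench riser fixed to the table: top 240 (x) x 300 (y) mm, 100 mm above the table. Origin under its centre at table height. The board slides on it towards the riser's -y (to the robot's right), beyond the riser's -y edge, which is 150 mm from its centre.
- board: Loose plywood board, 110 (x) x 400 (y) x 14 mm, on the riser; origin at the centre of its underside, z up; its -y end is the outer end. Carries a dark grip block near its +y end, a turnbutton near the middle and the framed panel on its outer half. About 0.7 kg in all, balancing 20 to 50 mm to -y of its centre: with its end at the gauge pointer it tips over the riser's edge unless held.
- board_grip (a point): Centre of the grip block on the board: 22 mm along the board (y), 60 mm across it (x), 42 mm high, from 14 to 56 mm above the board's underside. This point is 35 mm above the underside, 160 mm to +y of the board's centre. Axes as the board's. Pinch it along the board's y.
- board_end (a point): Middle of the upper edge of the board's outer (-y) end, 14 mm above the underside. Axes as the board's.
- turnbutton (a joint): Turn of the turnbutton, a dark wooden bar 70 x 16 x 22 mm pivoted at its middle on an upright axis. 0 = across the board (along the board's x); grows anticlockwise from above; 1.571 = lengthwise (along y), its outer end then 15 mm over the panel's frame and 4 mm above it. Turns with slight friction (0.04 N m), stays where left, stops at 1.85. Starts at 0.1 to 0.5.
- button_center (a point): Centre of the turnbutton bar, on its pivot axis, 30 mm to -y of the board's centre. The bar's underside is 11 mm below this point, its top 11 mm above; the board's upper face is 25 mm below. Axes as the board's (it does not turn with the bar).
- panel: Loose panel 85 (x) x 118 (y) x 10 mm with a light wooden frame, lying on the outer half of the board between low cleats (6 mm high). Origin at the centre of its underside, 112 mm to -y of the board's centre.
- gauge: Fixed steel gauge on the table: round foot of 30 mm radius, rod 10 mm thick, and at the top a level white pointer bar (7 mm wide in y, 6 mm high) reaching to the gauge's -x, over the board's path. Origin under the rod at table height; axes parallel to the riser's.
- gauge_tip (a point): Tip of the gauge's pointer, on the bar's centre line, 157 mm above the table; the pointer's underside is 40 mm above the board's upper face, 30 mm above the panel. The mark is the line along the pointer (gauge x): the board's outer end must come level with it, seen from above. It starts 125 to 210 mm farther out (-y) than the board's outer end.
- ink_jar: Bystander to be left alone: small glass ink jar with black lid, 32 mm diameter, 42 mm high, standing on the riser's far (+x) strip near its -y edge. Origin under its centre.
- water_dish: Bystander to be left alone: white ceramic dish, 80 mm diameter, 28 mm high, on the table beneath the board's path. Origin under its centre.
- paint_tin: Bystander to be left alone: paint tin, 84 mm diameter, 100 mm high. Origin under its centre.
- brush_pot: Bystander to be left alone: blue pot full of brushes, 72 mm diameter, about 195 mm high. Origin under its centre.
- tape_roll: Bystander to be left alone: roll of tape lying flat, 90 mm diameter, 22 mm high. Origin under its centre.
- small_lantern: Bystander to be left alone: small paper lantern with black end rings, 110 mm diameter, 170 mm high. Origin under its centre.
- flat_brush: Bystander to be left alone: brush with a wooden handle lying on the table.
There are look-alikes about, which are no part of the job. There is more than one size of the panel; the one meant has the size given above.

How it is judged:
On the way, in this order (a step that is already met when the one before it is completed fails the run):
1. the turnbutton lies lengthwise over the panel's frame while the board is still well in (value of joint turnbutton between 1.27 and 1.83 rad and y of board_end in the frame of gauge_tip above 0.05 m), for 0.2 s.
2. the board's outer end is level with the gauge's pointer, the board flat (y of board_end in the frame of gauge_tip between -0.008 and 0.008 m and angle between board's own z axis and vertical below 0.04 rad), for 0.2 s.
At the end, for the whole second after the job is handed in: Turnbutton 1.27-1.83 rad; board end within 8 mm of the pointer line; board still, tilt < 0.04 rad, at riser height +-6 mm, within 30 mm sideways and 0.15 rad of the riser, pressed > 1 N by fingers and by riser, clear of the gauge; panel within 10 mm of its place on the board (all of step 2 and value of joint turnbutton between 1.27 and 1.83 rad and height (world z) of board between 0.094 and 0.106 m and x of board in the frame of riser between -0.03 and 0.03 m and angle between the y axis of board and the y axis of riser, either way round below 0.15 rad and linear speed of board below 0.02 m/s and contact force between the fingers and board above 1 N and contact force between board and riser above 1 N and contact force between board and gauge below 0.5 N and x of panel in the frame of board between -0.01 and 0.01 m and y of panel in the frame of board between -0.122 and -0.102 m and z of panel in the frame of board between 0.008 and 0.02 m); the arm keeps its last pose, push and grip.
It fails at once if the board is tipped or tilted by more than 0.15 rad (angle between board's own z axis and vertical above 0.15 rad).
It fails at once if the board is lifted more than 15 mm off the riser (height (world z) of board above 0.115 m).
It fails at once if a bystander is disturbed (moved over 30 mm) (distance of any of ink_jar, water_dish, paint_tin, brush_pot, tape_roll, small_lantern, flat_brush from where it was at the start of the episode above 0.03 m).
It also fails if it takes over 51 s, if anything falls off the work surface, if the arm or the gripper's body presses on something with over 40 N, if the wrist force passes 120 N, or if a joint passes its speed limit or range.

### The arm

A 7-joint arm with a two-finger parallel gripper is mounted at the origin on the work surface. World frame = base frame: x ahead of the robot, y to its left, z up, the work surface at z = 0. Lengths are in m, angles in rad, forces in N, time in s.
With the tool pointing down it reaches from about 0.425 to 0.95 m from the base axis. Payload 4.7 kg.
Tool frame: the origin (TCP) lies at the very end of the fingers, on their centre line; the grasp point (between the pads) lies 19 mm behind it (robot.grasp_offset is the distance from the TCP to the grasp point, in m); z points along the fingers, y is the line along which they close (so a half turn about z gives the same grasp; the last joint's range is limited). The gripper opens to 87 mm and grips with 3 to 60 N. Pads are 19 mm wide; open, the fingers measure 117 mm over their backs; the gripper's body (75 mm by 190 mm) begins 51 mm behind the grasp point.
Start: joints at [-1.361, 0.469, -0.049, 1.532, 0.024, 1.141, -0.082], TCP at [0.16, 0.656, 0.223] pointing down, gripper open.
Joint ranges: [-2.59, 2.59], [-0.33, 1.99], [-1.39, 1.29], [0.1, 2.45], [-1.04, 4.18], [0.21, 1.99], [-2.66, 2.66]. Speed limits (rad/s): [2.57, 2.57, 3.14, 3.14, 3.14, 3.14, 3.14].

### API

Orientations are given as a rotation vector (axis times angle).
In Python, from rig import robot, viewer gives the robot as it stands. The module is installed in compiled form; this text tells all that it offers.
- The arm moves only by the tool move_arm, never from a script. Its argument "moves" is a list of rows, each a list of 7 numbers: the opening, from 0 (shut) to 1 (fully open), then the shift along the tool's x, y, z in m, then the turn, a rotation vector about the tool's x, y, z in degrees. A call has 1 to 5 rows; each row shifts and turns the commanded pose from where the row before left it, along the tool's axes as they then stand; what a row does not reach is not made up. A row lasts 1/10 s, in which the tool goes at most 50 mm and 8.59 degrees, less where a joint would pass 70% of its speed; a pose out of reach is approached as far as the arm can. A call with a gripper value outside its range is refused whole. The fingers move at their own pace and stop on an object; "force" is the grip in N (left out, the last holds). Time passes only in rows, so rows that do not move let the fingers close. It gives the time, the measured TCP pose, the force, the opening and the grip force at its end, in the units of the state.
- robot.read_state(): the state, without advancing time (a new reading comes with each control period).
- viewer.camera(name): name is "scene" or "top" or "wrist"; returns the picture (420x560x3 uint8, red, green, blue); there is no depth.
- viewer.camera_params(name): a dict with "camera_matrix" (3x3 intrinsics, pixels), "extrinsics" (4x4, takes a point from camera to world coordinates); the wrist camera has in their place "tool_from_camera" (4x4, takes a point from camera to tool coordinates, whose origin is the TCP and whose axes are the flange's). Camera axes: x right, y down, z forward; pixel columns grow to the right and rows downward; lengths in m; the calibration is good to about 2 mm. A picture is of the moment at which its call begins: read the wrist's pose just before it. camera_params takes no time and is no camera call.
- robot.sign_off(): hands the job in; it is judged then, once.
The state is a dict: "time_s": time; "q": joint angles; "dq": joint speeds; "effort": joint torques, N m; "tcp_pos": TCP position; "eef_rot": TCP orientation; "wrist_force": force on the tool from outside, world axes, zero at the start; "torque": the same for the moment, N m; "finger_gap": finger opening in m; "finger_force": force on a finger pad.
Only numpy, scipy, OpenCV 4.12 (cv2) and the standard library are available. Lean on these libraries where they do the work, as an engineer would, in place of code of your own. Each camera call takes 0.05 s, during which the arm holds its last target. There are 200 camera calls.

## Working session

There is one attempt and no reset: what is moved stays moved. The work goes in short steps, Python scripts to look and compute and a tool call to move; the robot and the scene stay as the last step left them, time stands still between calls to the robot, and variables do not carry over. Pictures are saved under pics/ and viewed, at most 10 in all, crops included, and the job is handed in when it is done.

Besides the shell and the picture viewer there is one more tool, called by a JSON object that holds its "method" and its "body", one argument or row to a line. move_arm: Moves the arm, as the interface text tells. Its arguments: {"type":"object","properties":{"moves":{"type":"array","items":{"type":"array","items":{"type":"number"}}},"force":{"type":"number"}},"required":["moves"]}

```bash
mkdir -p pics; python3 - <<'E'
from rig import robot, viewer
import cv2
s=robot.read_state(); print({k:s[k] for k in('time_s','tcp_pos','eef_rot','finger_gap','wrist_force')})
for n in('top','scene'):
    cv2.imwrite(f'pics/{n}1.png',viewer.camera(n)[:,:,::-1]); p=viewer.camera_params(n); print(n,p['camera_matrix'],p['extrinsics'])
print(viewer.camera_params('wrist'))
E
```

```text
{'time_s': 0.0, 'tcp_pos': array([0.15952704, 0.65526625, 0.2215107 ]), 'eef_rot': array([-3.74119212e-01, -3.11912554e+00,  3.05741649e-03]), 'finger_gap': 0.08661317834519007, 'wrist_force': array([-0.13842351,  0.63627469, -0.09343772])}
top [[429.0313429    0.         279.40379345]
 [  0.         429.0313429  211.17767855]
 [  0.           0.           1.        ]] [[-3.39250336e-02 -9.75931564e-01  2.15422084e-01  3.09290440e-01]
 [-9.99423519e-01  3.28445024e-02 -8.59470767e-03 -4.97931318e-02]
 [ 1.31241533e-03 -2.15589473e-01 -9.76483209e-01  1.32373130e+00]
 [ 0.00000000e+00  0.00000000e+00  0.00000000e+00  1.00000000e+00]]
scene [[437.90033728   0.         280.43639737]
 [  0.         437.90033728 209.05223568]
 [  0.           0.           1.        ]] [[-0.88801732  0.25876718 -0.38008523  0.98952746]
 [ 0.45957828  0.52573705 -0.71581307  0.72725424]
 [ 0.01459596 -0.81033332 -0.58578739  0.75517698]
 [ 0.          0.          0.          1.        ]]
{'camera_matrix': array([[293.35105603,   0.        , 280.50809008],
       [  0.        , 293.35105603, 209.79256574],
       [  0.        ,   0.        ,   1.        ]]), 'tool_from_camera': array([[-2.87509397e-04, -9.52309970e-01, -3.05132166e-01,
         8.43243448e-02],
       [ 9.99999714e-01, -4.87094696e-04,  5.77965355e-04,
        -1.78967726e-04],
       [-6.99030429e-04, -3.05131912e-01,  9.52309838e-01,
        -1.61523542e-01],
       [ 0.00000000e+00,  0.00000000e+00,  0.00000000e+00,
         1.00000000e+00]])}
```

View pics/top1.png

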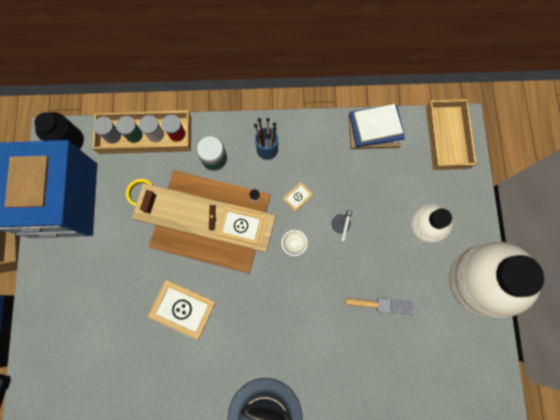

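View pics/scene1.png

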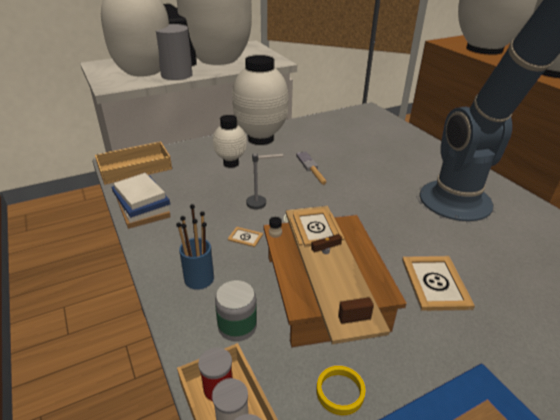

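The top view shows the board running from (147,200) to (265,235), with the grip block at (148,201), the turnbutton at (212,217) and the gauge foot and pointer at about (342,222). The jar is at (254,195) and the dish at (294,243). I'll zoom in for accurate pixels.

```bash
python3 - <<'E'
import cv2,numpy as np
a=cv2.imread('pics/top1.png')[165:275,125:365]; b=cv2.imread('pics/scene1.png')[140:350,230:410]
A=cv2.resize(a,None,fx=3.3,fy=3.3,interpolation=cv2.INTER_CUBIC)
cv2.imwrite('pics/topz.png',A)
B=cv2.resize(b,None,fx=2.8,fy=2.8,interpolation=cv2.INTER_CUBIC); cv2.imwrite('pics/scz.png',B)
E
```

```text
(no output)
```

View pics/topz.png

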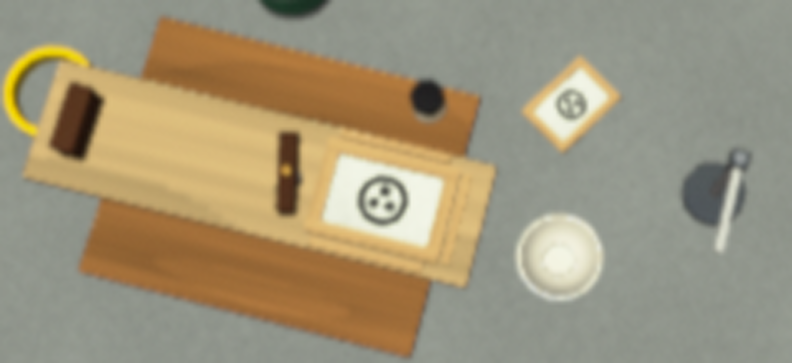

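View pics/scz.png

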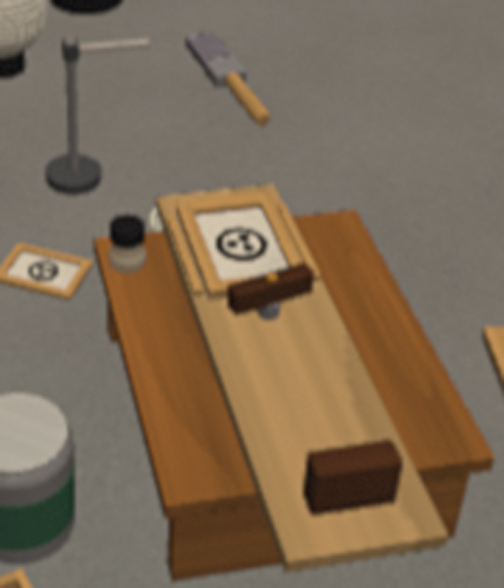

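```bash
cat > h.py <<'E'
import numpy as np
from rig import robot, viewer
P=viewer.camera_params
def ray(n,u,v,z):
    K=P(n)['camera_matrix'];E=P(n)['extrinsics']
    d=E[:3,:3]@np.linalg.solve(K,[u,v,1.]);o=E[:3,3]
    return o+d*(z-o[2])/d[2]
def T(u,v,z): return ray('top',125+u/3.3-.35,165+v/3.3-.35,z)
def S(u,v,z): return ray('scene',230+u/2.8-.32,140+v/2.8-.32,z)
E
python3 - <<'E'
from h import *
np.set_printoptions(precision=4,suppress=True)
B=np.array([T(*p,.114) for p in[(62,65),(497,165),(466,286),(24,178)]])
R=np.array([T(*p,.1) for p in[(163,17),(480,96),(411,356),(80,272)]])
for n,c in(('board',B),('riser',R)):
    d=(c[1]+c[2]-c[0]-c[3])/2; print(n,c.mean(0),'len',np.linalg.norm(d),'wid',np.linalg.norm(c[0]-c[3]),'-y dir deg',np.degrees(np.arctan2(d[1],d[0])))
print('btn',T(287,170,.15),'ends',T(290,133,.15),T(288,213,.15))
print('ptr',T(738,157,.16),T(721,250,.16), 'scene', S(70,48,.16),S(149,42,.16))
print('btn scene',S(271,280,.15),'ends',S(230,290,.15),S(312,270,.15))
print('scene board end corners',S(160,197,.114),S(275,186,.114),S(287,566,.114),S(447,538,.114))
g=[S(*p,.156) for p in[(310,453),(392,443),(399,463),(309,480)]];print('grip scene',np.mean(g,0))
g=[T(*p,.156) for p in[(72,83),(93,90),(75,158),(53,148)]];print('grip top',np.mean(g,0))
E
```

```text
board [0.5665 0.1581 0.114 ] len 0.3967841737912188 wid 0.10553125541461446 -y dir deg -105.41845669422337
riser [0.56   0.1406 0.1   ] len 0.29691342522273495 wid 0.23941915698491165 -y dir deg -106.1893049758538
btn [0.5603 0.1296 0.15  ] ends [0.5925 0.1271 0.15  ] [0.5233 0.1288 0.15  ]
ptr [ 0.5566 -0.2511  0.16  ] [ 0.4783 -0.2316  0.16  ] scene [ 0.5538 -0.2512  0.16  ] [ 0.4776 -0.2279  0.16  ]
btn scene [0.5596 0.1317 0.15  ] ends [0.594  0.1279 0.15  ] [0.5244 0.1356 0.15  ]
scene board end corners [ 0.5611 -0.0455  0.114 ] [ 0.4599 -0.0145  0.114 ] [0.6754 0.3393 0.114 ] [0.571  0.3675 0.114 ]
grip scene [0.6131 0.3141 0.156 ]
grip top [0.6089 0.31   0.156 ]
```

```bash
cat >> h.py <<'E'
from scipy.spatial.transform import Rotation as Ro
def plan(target,heading):
    """total tool-frame shift (mm) and remaining turn (deg, tool axes) to a tool-down pose with tool y at heading (deg)"""
    s=robot.read_state();R=Ro.from_rotvec(s['eef_rot']);h=np.radians(heading)
    y=np.array([np.cos(h),np.sin(h),0]);z=np.array([0,0,-1.]);M=np.column_stack([np.cross(y,z),y,z])
    yy=R.as_matrix()[:,1]
    print('t',round(s['time_s'],2),'tcp',s['tcp_pos'].round(4),'yhead',np.degrees(np.arctan2(yy[1],yy[0])).round(1),'gap',round(s['finger_gap'],4),'F',s['wrist_force'].round(1))
    print('shift mm',(R.inv().apply(np.array(target)-s['tcp_pos'])*1000).round(1),'turn deg',np.degrees((R.inv()*Ro.from_matrix(M)).as_rotvec()).round(1))
E
python3 - <<'E'
from h import *
for z in(0,.1,.2,.3): print(z,ray('top',95,235,z),ray('top',95,160,z))
E=P('scene')['extrinsics'];K=P('scene')['camera_matrix']
for p in([.16,.655,.22],[.6,.62,.2],[.56,.13,.3]):
    c=E[:3,:3].T@(np.array(p)-E[:3,3]);print((K@c/c[2])[:2],c[2])
plan([.56,.13,.24],-94)
E
```

```text
0 [0.54460532 0.51608897 0.        ] [0.79131623 0.53051764 0.        ]
0.1 [0.52682869 0.47333996 0.1       ] [0.75490206 0.48667863 0.1       ]
0.2 [0.50905205 0.43059094 0.2       ] [0.71848789 0.44283961 0.2       ]
0.3 [0.49127542 0.38784192 0.3       ] [0.68207372 0.3990006  0.3       ]
[728.05677266 325.54301982] 0.6805115939630093
[510.12655959 442.07167843] 0.5500432983651832
[331.6611811  180.29803519] 0.8574163749002137
t 0.1 tcp [0.1595 0.6553 0.2216] yhead 76.3 gap 0.0872 F [0.3 0.3 0.3]
shift mm [-513.4 -415.8  -17.6] turn deg [-0.000e+00  1.000e-01  1.703e+02]
```

{"method": "move_arm", "body": {
  "moves": [
    [0.45, -0.0366, -0.0297, -0.0014, 0, 0, 0],
    [0.45, -0.0366, -0.0297, -0.0014, 0, 0, 0],
    [0.45, -0.0366, -0.0297, -0.0014, 0, 0, 0],
    [0.45, -0.0366, -0.0297, -0.0014, 0, 0, 0],
    [0.45, -0.0366, -0.0297, -0.0014, 0, 0, 0]
  ]
}}

```text
time_s: 0.6
tcp_pos: [0.3031, 0.4664, 0.2293]
eef_rot: [-0.374, -3.119, 0.001]
wrist_force: [0.6, 0.4, -0.2]
finger_gap: 0.0552
finger_force: 0.0
```

{"method": "move_arm", "body": {
  "moves": [
    [0.45, -0.0366, -0.0297, -0.0014, 0, 0, 0],
    [0.45, -0.0366, -0.0297, -0.0014, 0, 0, 0],
    [0.45, -0.0366, -0.0297, -0.0014, 0, 0, 0],
    [0.45, -0.0366, -0.0297, -0.0014, 0, 0, 0],
    [0.45, -0.0366, -0.0297, -0.0014, 0, 0, 0]
  ]
}}

```text
time_s: 1.1
tcp_pos: [0.4456, 0.2789, 0.2364]
eef_rot: [-0.374, -3.119, -0.0]
wrist_force: [1.1, 0.3, 0.3]
finger_gap: 0.0391
finger_force: 0.0
```

{"method": "move_arm", "body": {
  "moves": [
    [0.45, -0.0366, -0.0297, -0.0014, 0, 0, 0],
    [0.45, -0.0366, -0.0297, -0.0014, 0, 0, 0],
    [0.45, -0.0366, -0.0297, -0.0014, 0, 0, 0],
    [0.45, -0.0366, -0.0297, -0.0014, 0, 0, 0],
    [0.45, 0, 0, 0, 0, 0, 8.5]
  ]
}}

```text
time_s: 1.6
tcp_pos: [0.5626, 0.1223, 0.2423]
eef_rot: [0.627, 3.075, -0.005]
wrist_force: [0.1, -0.3, -0.5]
finger_gap: 0.0395
finger_force: 0.0
```

{"method": "move_arm", "body": {
  "moves": [
    [0.45, 0, 0, 0, 0, 0, 8.5],
    [0.45, 0, 0, 0, 0, 0, 8.5],
    [0.45, 0, 0, 0, 0, 0, 8.5],
    [0.45, 0, 0, 0, 0, 0, 8.5],
    [0.45, 0, 0, 0, 0, 0, 8.5]
  ]
}}

```text
time_s: 2.1
tcp_pos: [0.5588, 0.1306, 0.2417]
eef_rot: [-1.688, -2.649, 0.001]
wrist_force: [0.5, -0.2, 0.5]
finger_gap: 0.0393
finger_force: 0.0
```

{"method": "move_arm", "body": {
  "moves": [
    [0.45, 0, 0, 0, 0, 0, 8.5],
    [0.45, 0, 0, 0, 0, 0, 8.5],
    [0.45, 0, 0, 0, 0, 0, 8.5],
    [0.45, 0, 0, 0, 0, 0, 8.5],
    [0.45, 0, 0, 0, 0, 0, 8.5]
  ]
}}

```text
time_s: 2.6
tcp_pos: [0.5588, 0.1307, 0.2417]
eef_rot: [-2.534, -1.857, 0.001]
wrist_force: [-0.4, -0.9, -0.9]
finger_gap: 0.039
finger_force: 0.0
```

{"method": "move_arm", "body": {
  "moves": [
    [0.45, 0, 0, 0, 0, 0, 8.5],
    [0.45, 0, 0, 0, 0, 0, 8.5],
    [0.45, 0, 0, 0, 0, 0, 8.5],
    [0.45, 0, 0, 0, 0, 0, 8.5],
    [0.45, 0, 0, 0, 0, 0, 8.5]
  ]
}}

```text
time_s: 3.1
tcp_pos: [0.5588, 0.1307, 0.2418]
eef_rot: [-3.035, -0.812, 0.001]
wrist_force: [-0.2, -0.2, 0.2]
finger_gap: 0.0395
finger_force: 0.0
```

{"method": "move_arm", "body": {
  "moves": [
    [0.45, 0, 0, 0, 0, 0, 8.5],
    [0.45, 0, 0, 0, 0, 0, 8.5],
    [0.45, 0, 0, 0, 0, 0, 8.5],
    [0.45, 0, 0, 0, 0, 0, 8.5],
    [0.45, 0, 0, 0, 0, 0, 0]
  ]
}}

```text
time_s: 3.6
tcp_pos: [0.5588, 0.1308, 0.2416]
eef_rot: [3.139, -0.1, -0.001]
wrist_force: [0.2, -0.4, -0.7]
finger_gap: 0.0393
finger_force: 0.0
```

```bash
python3 - <<'E'
from h import *
import cv2
plan([.56,.13,.24],-94)
I=viewer.camera('wrist')[:,:,::-1]
cv2.imwrite('pics/w1.png',cv2.resize(I,None,fx=1.42,fy=1.42,interpolation=cv2.INTER_CUBIC))
E
```

```text
t 3.6 tcp [0.5588 0.1308 0.2416] yhead -93.7 gap 0.0393 F [ 0.2 -0.4 -0.7]
shift mm [1.3 0.7 1.6] turn deg [0.  0.  0.3]
```

View pics/w1.png

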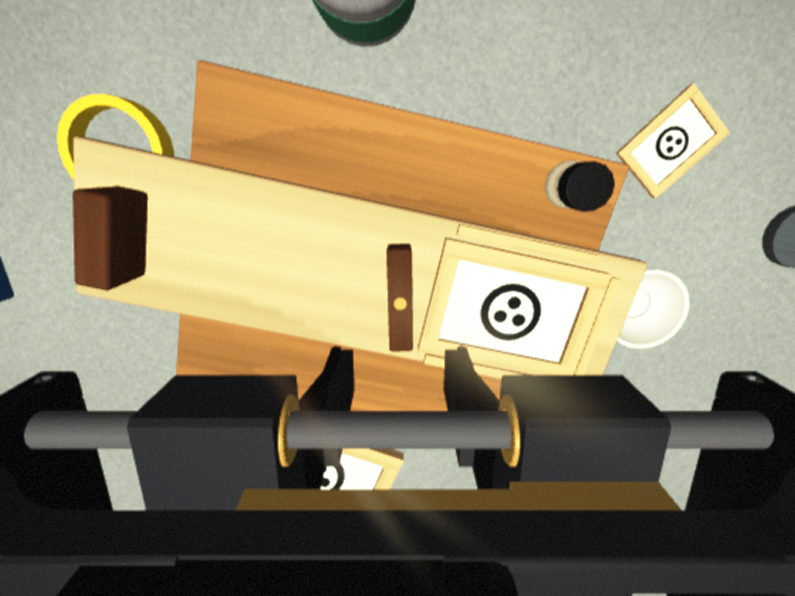

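The wrist view shows the turnbutton screw at (400,303), with the bar upright in the picture and so parallel to tool x. The grip block's top face is at (75–120, 186–290).

```bash
cat >> h.py <<'E'
def W(u,v,z,pos,rot):
    K=P('wrist')['camera_matrix'];C=P('wrist')['tool_from_camera'];R=Ro.from_rotvec(rot).as_matrix()
    o=pos+R@C[:3,3];d=R@C[:3,:3]@np.linalg.solve(K,[u,v,1.]);return (o+d*(z-o[2])/d[2]).round(4)
E
python3 - <<'E'
from h import *
s=robot.read_state();a=(s['tcp_pos'],s['eef_rot'])
w=lambda u,v,z:W(u/1.42-.15,v/1.42-.15,z,*a)
print('screw',w(400,303,.15),'ends',w(399,245,.15),w(400,350,.15))
print('board',w(645,262,.114),w(75,138,.114),w(75,290,.114))
print('jar',w(586,187,.142))
c=w(400,303,.15)
plan([c[0],c[1],.131],-94)
E
```

```text
screw [0.5588 0.1298 0.15  ] ends [0.5962 0.1282 0.15  ] [0.5259 0.1318 0.15  ]
board [ 0.5667 -0.0448  0.114 ] [0.6724 0.3342 0.114 ] [0.5711 0.3649 0.114 ]
jar [0.6232 0.0129 0.142 ]
t 3.65 tcp [0.5588 0.1308 0.2417] yhead -93.5 gap 0.0392 F [ 0.6 -0.  -0.2]
shift mm [  0.2   1.  110.7] turn deg [0.  0.  0.5]
```

{"method": "move_arm", "body": {
  "moves": [
    [0.45, 0, 0.001, 0.04, 0, 0, 0],
    [0.45, 0, 0, 0.04, 0, 0, 0],
    [0.45, 0, 0, 0.03, 0, 0, 0],
    [0.45, 0, 0, 0, 0, 0, 0],
    [0.15, 0, 0, 0, 0, 0, 0]
  ],
  "force": 12
}}

```text
time_s: 4.15
tcp_pos: [0.5594, 0.1295, 0.1326]
eef_rot: [3.14, -0.099, 0.0]
wrist_force: [0.9, -0.4, 0.3]
finger_gap: 0.0359
finger_force: 0.0
```

{"method": "move_arm", "body": {
  "moves": [
    [0.1, 0, 0, 0, 0, 0, 0],
    [0.1, 0, 0, 0, 0, 0, 0],
    [0.1, 0, 0, 0, 0, 0, 0],
    [0.1, 0, 0, 0, 0, 0, 0]
  ]
}}

```text
time_s: 4.55
tcp_pos: [0.56, 0.1298, 0.1335]
eef_rot: [-3.139, 0.1, -0.003]
wrist_force: [-0.6, 0.1, 5.6]
finger_gap: 0.0162
finger_force: 11.9
```

{"method": "move_arm", "body": {
  "moves": [
    [0.1, 0, 0, 0, 0, 0, -6],
    [0.1, 0, 0, 0, 0, 0, -6],
    [0.1, 0, 0, 0, 0, 0, -6],
    [0.1, 0, 0, 0, 0, 0, -6],
    [0.1, 0, 0, 0, 0, 0, -6]
  ]
}}

```text
time_s: 5.05
tcp_pos: [0.5598, 0.1304, 0.1335]
eef_rot: [-3.056, -0.722, -0.003]
wrist_force: [-0.9, 1.3, 6.0]
finger_gap: 0.0157
finger_force: 12.0
```

{"method": "move_arm", "body": {
  "moves": [
    [0.1, 0, 0, 0, 0, 0, -6],
    [0.1, 0, 0, 0, 0, 0, -6],
    [0.1, 0, 0, 0, 0, 0, -6],
    [0.1, 0, 0, 0, 0, 0, -6],
    [0.1, 0, 0, 0, 0, 0, -6]
  ]
}}

```text
time_s: 5.55
tcp_pos: [0.5594, 0.1309, 0.1335]
eef_rot: [-2.765, -1.488, -0.003]
wrist_force: [-2.1, 2.2, 5.6]
finger_gap: 0.0156
finger_force: 12.0
```

{"method": "move_arm", "body": {
  "moves": [
    [0.1, 0, 0, 0, 0, 0, -6],
    [0.1, 0, 0, 0, 0, 0, -6],
    [0.1, 0, 0, 0, 0, 0, -5],
    [0.1, 0, 0, 0, 0, 0, 0],
    [0.1, 0, 0, 0, 0, 0, 0]
  ]
}}

```text
time_s: 6.05
tcp_pos: [0.5591, 0.131, 0.1335]
eef_rot: [-2.518, -1.876, -0.003]
wrist_force: [-2.6, 1.3, 8.7]
finger_gap: 0.0159
finger_force: 12.0
```

{"method": "move_arm", "body": {
  "moves": [
    [0.6, 0, 0, 0, 0, 0, 0],
    [0.6, 0, 0, 0, 0, 0, 0],
    [0.6, 0, 0, 0, 0, 0, 0],
    [0.6, 0, 0, -0.045, 0, 0, 0],
    [0.6, 0, 0, -0.045, 0, 0, 0]
  ]
}}

```text
time_s: 6.55
tcp_pos: [0.558, 0.1292, 0.2217]
eef_rot: [-2.52, -1.875, 0.007]
wrist_force: [1.4, 0.8, 0.7]
finger_gap: 0.0469
finger_force: 0.0
```

{"method": "move_arm", "body": {
  "moves": [
    [0.6, 0, 0, -0.005, 0, 0, -8.3],
    [0.6, 0, 0, 0, 0, 0, -8.3],
    [0.6, 0, 0, 0, 0, 0, -8.3],
    [0.6, 0, 0, 0, 0, 0, -8.3],
    [0.6, 0, 0, 0, 0, 0, -8.3]
  ]
}}

```text
time_s: 7.05
tcp_pos: [0.559, 0.1294, 0.2269]
eef_rot: [-1.685, -2.652, 0.001]
wrist_force: [0.6, -0.6, 0.6]
finger_gap: 0.0522
finger_force: 0.0
```

{"method": "move_arm", "body": {
  "moves": [
    [0.6, 0, 0, 0, 0, 0, -8.3],
    [0.6, 0, 0, 0, 0, 0, -8.3],
    [0.6, 0, 0, 0, 0, 0, -8.3],
    [0.6, 0, 0, 0, 0, 0, -8.3],
    [0.6, 0, 0, 0, 0, 0, -8.3]
  ]
}}

```text
time_s: 7.55
tcp_pos: [0.559, 0.1294, 0.2268]
eef_rot: [-0.636, -3.076, 0.001]
wrist_force: [-0.3, 0.4, 0.3]
finger_gap: 0.0521
finger_force: 0.0
```

{"method": "move_arm", "body": {
  "moves": [
    [0.6, 0, 0, 0, 0, 0, -8],
    [0.6, 0, 0, 0, 0, 0, 0],
    [0.6, 0, 0, 0, 0, 0, 0]
  ]
}}

```text
time_s: 7.85
tcp_pos: [0.559, 0.1294, 0.2269]
eef_rot: [-0.434, -3.111, 0.0]
wrist_force: [0.2, 0.1, 0.1]
finger_gap: 0.0522
finger_force: 0.0
```

```bash
python3 - <<'E'
from h import *
import cv2
plan([.61,.312,.22],74.4)
I=viewer.camera('wrist')[:,:,::-1]
cv2.imwrite('pics/w2.png',cv2.resize(I,None,fx=1.42,fy=1.42,interpolation=cv2.INTER_CUBIC))
E
```

```text
t 7.85 tcp [0.559  0.1294 0.2269] yhead 74.1 gap 0.0522 F [0.2 0.1 0.1]
shift mm [  0.9 189.6   6.9] turn deg [-0.  -0.  -0.3]
```

View pics/w2.png

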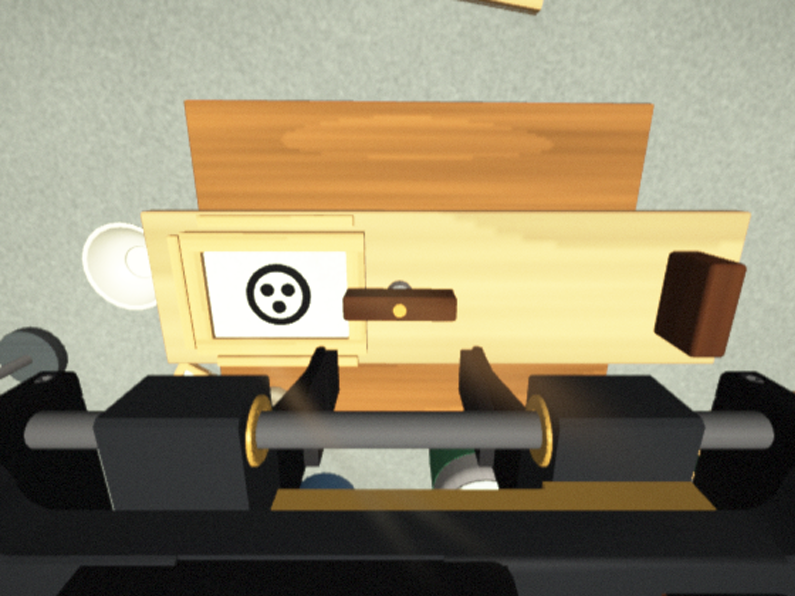

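The bar now lies lengthwise, from (345,300) to (456,300), with its left end over the panel frame. The grip block's top face is at about (692–745, 255–355).

```bash
python3 - <<'E'
from h import *
s=robot.read_state();a=(s['tcp_pos'],s['eef_rot'])
w=lambda u,v,z:W(u/1.42-.15,v/1.42-.15,z,*a)
c=np.mean([w(*p,.156) for p in[(712,257),(745,263),(728,355),(692,354)]],0);print('grip',c)
b=w(400,311,.15);print('screw',b,'grip pred',b[:2]+.19*np.array([.269,.963]))
e=[w(142,211,.114),w(168,363,.114)];print('end',e,np.mean(e,0))
print('far end',w(750,211,.114))
g=(c[:2]+b[:2]+.19*np.array([.269,.963]))/2
plan([*g,.20],74.3)
E
```

```text
grip [0.60785  0.312475 0.156   ]
screw [0.5596 0.1302 0.15  ] grip pred [0.61071 0.31317]
end [array([ 0.46  , -0.0153,  0.114 ]), array([ 0.5643, -0.0466,  0.114 ])] [ 0.51215 -0.03095  0.114  ]
far end [0.5678 0.364  0.114 ]
t 7.9 tcp [0.5591 0.1294 0.227 ] yhead 74.2 gap 0.0524 F [ 0.3 -0.3 -0.2]
shift mm [  1.8 190.1  26.9] turn deg [-0.  -0.  -0.1]
```

{"method": "move_arm", "body": {
  "moves": [
    [0.7, 0.002, 0.0475, 0, 0, 0, 0],
    [0.7, 0, 0.0475, 0, 0, 0, 0],
    [0.7, 0, 0.0475, 0, 0, 0, 0],
    [0.7, 0, 0.0475, 0, 0, 0, 0],
    [0.7, 0, 0, 0.03, 0, 0, 0]
  ]
}}

```text
time_s: 8.4
tcp_pos: [0.6099, 0.3241, 0.2003]
eef_rot: [0.415, 3.108, 0.017]
wrist_force: [-1.0, 0.3, 0.4]
finger_gap: 0.0606
finger_force: 0.0
```

{"method": "move_arm", "body": {
  "moves": [
    [0.7, 0, 0, 0.04, 0, 0, 0],
    [0.7, 0, 0, 0.035, 0, 0, 0],
    [0.7, 0, 0, 0, 0, 0, 0],
    [0.2, 0, 0, 0, 0, 0, 0],
    [0.2, 0, 0, 0, 0, 0, 0]
  ],
  "force": 30
}}

```text
time_s: 8.9
tcp_pos: [0.6096, 0.3136, 0.1243]
eef_rot: [0.429, 3.11, 0.003]
wrist_force: [0.1, 0.2, 1.4]
finger_gap: 0.0515
finger_force: 0.0
```

{"method": "move_arm", "body": {
  "moves": [
    [0.15, 0, 0, 0, 0, 0, 0],
    [0.15, 0, 0, 0, 0, 0, 0],
    [0.15, 0, 0, 0, 0, 0, 0]
  ]
}}

```text
time_s: 9.2
tcp_pos: [0.6088, 0.3133, 0.1231]
eef_rot: [0.429, 3.111, 0.002]
wrist_force: [-0.9, -0.3, -0.3]
finger_gap: 0.0287
finger_force: 0.0
```

{"method": "move_arm", "body": {
  "moves": [
    [0.15, 0, 0, 0, 0, 0, 0],
    [0.15, 0, 0, 0, 0, 0, 0],
    [0.15, 0, 0, 0, 0, 0, 0],
    [0.15, 0, 0, 0, 0, 0, 0]
  ],
  "force": 40
}}

```text
time_s: 9.6
tcp_pos: [0.6087, 0.3133, 0.1227]
eef_rot: [0.429, 3.112, 0.001]
wrist_force: [-0.4, -0.1, 3.4]
finger_gap: 0.0218
finger_force: 40.0
```

{"method": "move_arm", "body": {
  "moves": [
    [0.15, 0, 0, 0.001, 0, 0, 0],
    [0.15, 0, 0, 0.001, 0, 0, 0],
    [0.15, 0, 0, 0, 0, 0, 0]
  ]
}}

```text
time_s: 9.9
tcp_pos: [0.6086, 0.3133, 0.1226]
eef_rot: [0.429, 3.112, 0.001]
wrist_force: [-3.9, -2.6, 13.1]
finger_gap: 0.0217
finger_force: 40.0
```

{"method": "move_arm", "body": {
  "moves": [
    [0.15, 0, -0.006, 0, 0, 0, 0],
    [0.15, 0, -0.012, 0, 0, 0, 0],
    [0.15, 0, -0.014, 0, 0, 0, 0],
    [0.15, 0, -0.014, 0, 0, 0, 0],
    [0.15, 0, -0.014, 0, 0, 0, 0]
  ]
}}

```text
time_s: 10.4
tcp_pos: [0.594, 0.2604, 0.1226]
eef_rot: [0.422, 3.108, 0.013]
wrist_force: [2.1, 8.8, 7.1]
finger_gap: 0.0218
finger_force: 40.2
```

{"method": "move_arm", "body": {
  "moves": [
    [0.15, 0, -0.014, 0, 0, 0, 0],
    [0.15, 0, -0.014, 0, 0, 0, 0],
    [0.15, 0, -0.014, 0, 0, 0, 0],
    [0.15, 0, -0.014, 0, 0, 0, 0],
    [0.15, 0, -0.014, 0, 0, 0, 0]
  ]
}}

```text
time_s: 10.9
tcp_pos: [0.5756, 0.1929, 0.1226]
eef_rot: [0.422, 3.107, 0.013]
wrist_force: [2.1, 8.7, 7.9]
finger_gap: 0.0218
finger_force: 40.2
```

{"method": "move_arm", "body": {
  "moves": [
    [0.15, 0, -0.014, 0, 0, 0, 0],
    [0.15, 0, -0.012, 0, 0, 0, 0],
    [0.15, 0, -0.009, 0, 0, 0, 0],
    [0.15, 0, -0.005, 0.0005, 0, 0, 0],
    [0.15, 0, 0, 0, 0, 0, 0]
  ]
}}

```text
time_s: 11.4
tcp_pos: [0.5654, 0.1537, 0.1226]
eef_rot: [0.425, 3.106, 0.012]
wrist_force: [1.7, 6.9, 10.8]
finger_gap: 0.0218
finger_force: 40.1
```

```bash
python3 - <<'E'
from h import *
import cv2
plan([.555,.12,.1226],74.3)
a=viewer.camera('top')[:,:,::-1][165:275,165:375]; b=viewer.camera('scene')[:,:,::-1][130:340,220:400]
A=cv2.resize(a,None,fx=3.8,fy=3.8,interpolation=cv2.INTER_CUBIC)
cv2.imwrite('pics/top3.png',A); cv2.imwrite('pics/sc3.png',cv2.resize(b,None,fx=2.8,fy=2.8,interpolation=cv2.INTER_CUBIC))
E
```

```text
t 11.4 tcp [0.5654 0.1537 0.1226] yhead 74.4 gap 0.0218 F [ 1.7  6.9 10.8]
shift mm [  1.  -35.3  -0.3] turn deg [0.5 0.3 0.1]
```

View pics/top3.png

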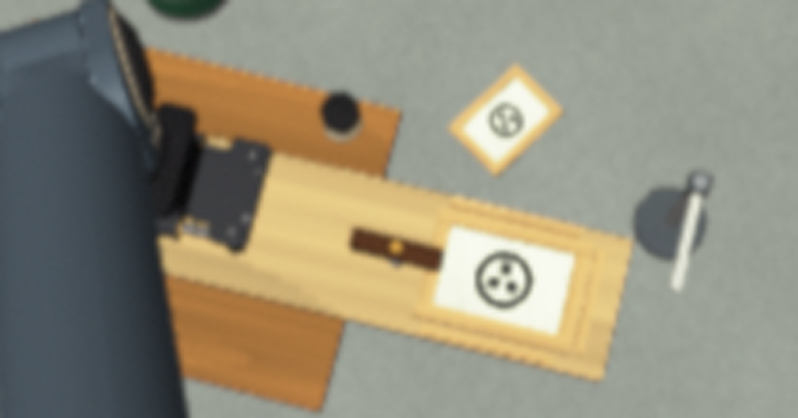

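View pics/sc3.png

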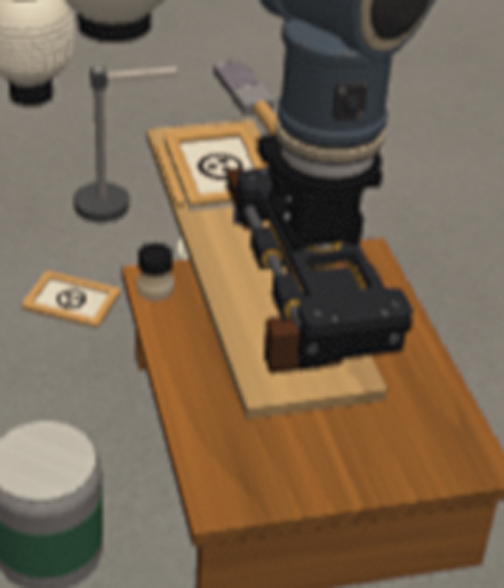

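The top view puts the board's outer corners at (632,238) and (602,381) and the pointer from (697,195) to (677,290). The bar is still lengthwise and the board is flat.

```bash
python3 - <<'E'
from h import *
T3=lambda u,v,z: ray('top',165+u/3.8-.37,165+v/3.8-.37,z)
S3=lambda u,v,z: ray('scene',220+u/2.8-.32,130+v/2.8-.32,z)
yd=-np.array([np.cos(np.radians(74.3)),np.sin(np.radians(74.3)),0])
for n,e,p in(('top',[T3(632,238,.114),T3(602,381,.114)],[T3(697,195,.16),T3(677,290,.16)]),
          ('scene',[S3(149,130,.114),S3(251,121,.114)],[S3(100,73,.16),S3(177,69,.16)])):
    print(n,np.round(e,4)[:,:2].tolist(),np.round(p,4)[:,:2].tolist(),'go',[float(((q-r)@yd).round(4)) for q in p for r in e])
R=Ro.from_rotvec(robot.read_state()['eef_rot']).as_matrix(); print(R[:,2])
E
```

```text
top [[0.5241, -0.2064], [0.4175, -0.1778]] [[0.5461, -0.2497], [0.4768, -0.2306]] go [0.0358, 0.0345, 0.036, 0.0348]
scene [[0.5203, -0.2048], [0.42, -0.1751]] [[0.5495, -0.2559], [0.4767, -0.2298]] go [0.0413, 0.0427, 0.0358, 0.0373]
[ 0.00734794  0.00615306 -0.99995407]
```

{"method": "move_arm", "body": {
  "moves": [
    [0.15, 0, -0.007, 0, 0, 0, 0],
    [0.15, 0, -0.009, 0, 0, 0, 0],
    [0.15, 0, -0.009, 0, 0, 0, 0],
    [0.15, 0, -0.006, 0.0005, 0, 0, 0],
    [0.15, 0, -0.0035, 0, 0, 0, 0]
  ]
}}

```text
time_s: 12.0
tcp_pos: [0.5573, 0.1225, 0.1227]
eef_rot: [0.423, 3.104, 0.016]
wrist_force: [3.7, 11.4, 11.7]
finger_gap: 0.0217
finger_force: 40.1
```

{"method": "move_arm", "body": {
  "moves": [
    [0.15, 0, -0.001, 0, 0, 0, 0],
    [0.15, 0, 0, 0, 0, 0, 0],
    [0.15, 0, 0, 0, 0, 0, 0]
  ]
}}

```text
time_s: 12.3
tcp_pos: [0.557, 0.1216, 0.1226]
eef_rot: [0.422, 3.104, 0.015]
wrist_force: [2.9, 9.7, 12.0]
finger_gap: 0.0221
finger_force: 40.1
```

```bash
python3 - <<'E'
from h import *
import cv2
plan([.5654-.0355*.2706,.1537-.0355*.9627,.1226],74.3)
a=viewer.camera('top')[:,:,::-1][175:285,245:375]
cv2.imwrite('pics/top4.png',cv2.resize(a,None,fx=5,fy=5,interpolation=cv2.INTER_CUBIC))
E
```

```text
t 12.3 tcp [0.557  0.1216 0.1226] yhead 74.5 gap 0.0221 F [ 2.9  9.7 12. ]
shift mm [ 0.6 -2.3  0. ] turn deg [0.6 0.4 0.2]
```

View pics/top4.png

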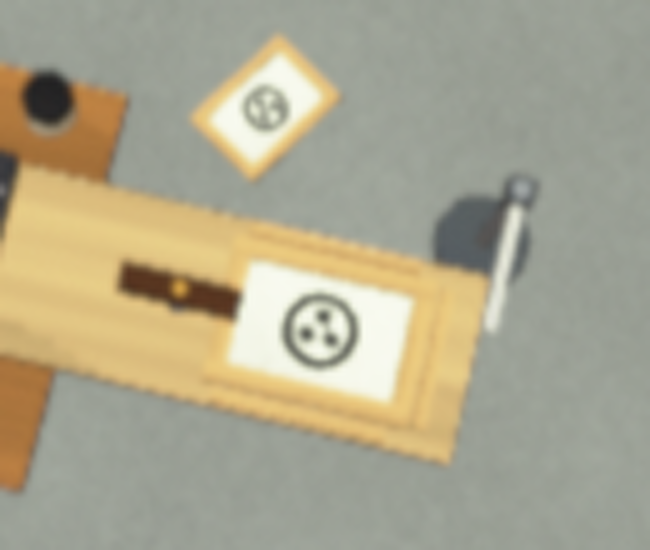

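The board's end now sits just under the pointer, with corners at (489,274) and (449,464) and the pointer from (516,207) to (492,331). The pointer is higher up, so I need to correct for parallax.

```bash
python3 - <<'E'
from h import *
T4=lambda u,v,z: ray('top',245+u/5-.4,175+v/5-.4,z)
yd=-np.array([np.cos(np.radians(74.3)),np.sin(np.radians(74.3)),0])
print([float(((T4(*q,.16)-T4(*r,.114))@yd).round(4)) for q in((516,207),(492,331)) for r in((489,274),(449,464))])
E
```

```text
[0.002, 0.0014, 0.0034, 0.0028]
```

{"method": "move_arm", "body": {
  "moves": [
    [0.15, 0, -0.0015, 0, 0, 0, 0],
    [0.15, 0, -0.001, 0, 0, 0, 0],
    [0.15, 0, 0, 0, 0, 0, 0],
    [0.15, 0, 0, 0, 0, 0, 0],
    [0.15, 0, 0, 0, 0, 0, 0]
  ]
}}

```text
time_s: 12.85
tcp_pos: [0.5564, 0.1196, 0.1228]
eef_rot: [0.422, 3.104, 0.016]
wrist_force: [1.5, 10.6, 12.4]
finger_gap: 0.0216
finger_force: 40.1
```

```bash
python3 - <<'E'
from h import *
plan([.5654-.0355*.2706,.1537-.0355*.9627,.1226],74.3)
E
```

```text
t 12.85 tcp [0.5564 0.1196 0.1228] yhead 74.5 gap 0.0216 F [ 1.5 10.6 12.4]
shift mm [ 0.6 -0.3  0.1] turn deg [0.7 0.4 0.2]
```

```bash
python3 -c "
from rig import robot
print(robot.sign_off())"
```

```text
the job is handed in; nothing more can be done
None
```

I turned the turnbutton lengthwise over the panel's frame, then slid the board out until its end was about level with the gauge pointer (within about 1 mm by my estimate). I handed the job in at about 13 s with the gripper still holding the board flat on the riser; the hand-in returned no verdict.

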